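Check the footstool frame's bare corner with the braced square

ROBOT

A 6-joint arm with a two-finger parallel gripper is mounted at the origin on the work surface; the furniture and walls round the work are solid. World frame = base frame: x ahead of the robot, y to its left, z up, the work surface at z = 0. Lengths are in mm, angles in rad, forces in N, time in s.
With the tool pointing down it reaches from about 250 to 775 mm from the base axis. Payload 4 kg.
Tool frame: the origin (TCP) lies midway between the tips of the shut fingers; the grasp point (between the pads) lies 19 mm behind it; z points along the fingers, y is the line along which they close (so a half turn about z gives the same grasp; the last joint's range is limited). The gripper opens to 94 mm and grips with 3 to 60 N. Pads are 16 mm wide; open, the fingers measure 119 mm over their backs; the gripper's body (75 mm by 177 mm) begins 78 mm behind the grasp point.
Start: joints at [1.122, 0.087, 1.371, -0, 1.684, -0.103], TCP at [186.433, 517.458, 205.506] pointing down, gripper open.
Joint ranges: [-3.1, 3.1], [-0.76, 2.03], [0.27, 2.55], [-1.08, 4.22], [0.17, 2.65], [-2.57, 2.57]. Speed limits (rad/s): [2.79, 2.79, 3.14, 3.14, 3.14, 3.14].

INTERFACE

Orientations are given as a unit quaternion [x, y, z, w].
In Python, from workcell import env, vision gives the robot as it stands.
- The arm moves only by the tool arm_command, never from a script. Its argument "plan" is a list of rows, each a list of 7 numbers: the shift along the tool's x, y, z in mm, then the turn, a rotation vector about the tool's x, y, z in degrees, then the opening in per cent of the stroke, from 0 (shut) to 100 (fully open). In form: [[tx, ty, tz, rx, ry, rz, jaw], ...]. A call has 1 to 8 rows; each row shifts and turns the commanded pose from where the row before left it, along the tool's axes as they then stand; what a row does not reach is not made up. A row lasts 1/12 s, in which the tool goes at most 41.7 mm and 7.16 degrees, less where a joint would pass 70% of its speed; a pose out of reach is approached as far as the arm can. A call with a gripper value outside its range is refused whole. The fingers move at their own pace and stop on an object; the grip force is fixed at half the most. Time passes only in rows, so rows that do not move let the fingers close. It gives the time, the measured TCP pose, the force, the opening and the grip force at its end, in the units of the state.
- env.state(): the state, without advancing time (a new reading comes with each control period).
- vision.snapshot(name): name is "side" or "top" or "wrist"; returns a dict with "frame" (400x640x3 uint8, red, green, blue), "mtx" (3x3 intrinsics, pixels), "dist" ([k1, k2, p1, p2, k3] as OpenCV has them; the pictures are not rectified), "world_to_cam" (4x4, takes a point from world to camera coordinates). Camera axes: x right, y down, z forward; pixel columns grow to the right and rows downward; lengths in mm; the calibration is good to about 2 mm. A picture is of the moment at which its call begins. There is no depth.
- env.job_done(): hands the job in; it is judged then, once.
The state is a dict: "t": time; "joint_positions": joint angles; "qvel": joint speeds; "effort": joint torques, N m; "tcp_pos": TCP position; "orientation": TCP orientation; "force": force on the tool from outside, world axes, zero at the start; "moment": the same for the moment, N m; "finger_gap": finger opening in mm; "finger_force": force on a finger pad.
Only numpy, scipy, OpenCV 4.12 (cv2) and the standard library are available. Lean on these libraries where they do the work, as an engineer would, in place of code of your own. Each camera call takes 0.05 s, during which the arm holds its last target. There are 200 camera calls.

TASK

Check the one corner of the footstool frame that has no corner block yet: take the wooden square (the one with a right angle, not the three-sided 60-degree template), bring it down flat inside the frame with its right angle towards that corner, and press it firmly into the corner, against both rails at once, for about a second. Leave it lying there on the bench, flush along both rails, and leave the template where it is.

Things in the scene. Friction and masses are not known exactly. Their poses are not given: they have to be found in the camera images.
- square_brace (a point): Loose pale wooden braced square lying flat: two legs 140 mm long, 18 mm wide, meet at a right angle; a straight brace, 14 mm wide, joins them. All 20 mm high, 0.16 kg. Point: middle of the brace, half-way up. x points to the right angle (outer corner at x = 90 mm), y along the brace, z up. Grip it across the brace (along x), opened about 40 mm: the V-shaped gap ahead narrows from x = 7 to 64 mm.
- square_tip (a point): Outer right-angled corner of the same square, half-way up its 20 mm height; axes as square_brace (x points out of the corner, away from the brace). The legs run back from here at 45 degrees either side of -x. Square and rails are waxed and slide easily on each other; the bench drags if the square is pushed down on it, so hold it 2 or 3 mm clear while pressing.
- bare_corner (a point): Inner corner without a block of a dark square wooden frame, fixed to the bench, 250 mm outside, 210 inside, rails 45 mm high; point 10 mm above the bench. x points out into the corner, frame's middle 148 mm along -x. The other 3 inner corners have pale diagonal blocks, reaching 40 mm along the rails. Square seated: square_tip is on this point, x axes agree.
- rail_left: The frame's rail on the +y side of the bare corner (left, looking along bare_corner's x), 20 mm thick, 45 mm high, running back from the corner at 45 degrees to -x. Fixed and rigid: a hand that stops at first touch hardly presses; one that aims a few mm further along x presses on both rails. The body's origin is the middle of the frame at bench height, axes as bare_corner.
- rail_right: The like rail on the -y side of the bare corner (right, looking along bare_corner's x), 20 mm thick, 45 mm high, running back from the corner at 45 degrees to -x. Fixed. Origin and axes as rail_left.
- template: Bystander: loose pale wooden template, an open equilateral triangle (60-degree corners) of three bars 18 mm wide and 20 mm high, about 150 mm a side; origin at its middle, on its underside. The square and this may lie in either of two spots.

How it is judged:
By the outcome, as a careful person would: the job done as asked, in the order asked, and still so for the second after the job is handed in, with the robot touching nothing.
It also fails if it takes over 40 s, if anything falls off the work surface, if the arm or the gripper's body presses on something with over 40 N, if the wrist force passes 120 N, or if a joint passes its speed limit or range.

## Working session

There is one attempt and no reset: what is moved stays moved. The work goes in short steps, Python scripts to look and compute and a tool call to move; the robot and the scene stay as the last step left them, time stands still between calls to the robot, and variables do not carry over. Pictures are saved under pics/ and viewed, at most 10 in all, crops included, and the job is handed in when it is done.

Besides the shell and the picture viewer there is one more tool, called as a command line: name --pt "numbers of a row" for each row, then --argument value for the rest. arm_command: Moves the arm, as the interface text tells. Its arguments: {"type":"object","properties":{"plan":{"type":"array","items":{"type":"array","items":{"type":"number"}}}},"required":["plan"]}

```bash
mkdir -p pics
python3 - <<'E'
from workcell import env, vision
import cv2
for n in("top","side"):
    s=vision.snapshot(n); cv2.imwrite(f"pics/{n}0.png",s["frame"][:,:,::-1])
print(env.state())
E
```

```text
{'t': 0.1, 'joint_positions': array([ 1.12189012e+00,  8.79136566e-02,  1.37208389e+00, -9.17735364e-06,
        1.68361295e+00, -1.03087342e-01]), 'qvel': array([ 0.00164627, -0.00173426, -0.00300042,  0.00064257, -0.0027334 ,
        0.00210161]), 'effort': array([ 2.01753741e-03, -3.41254735e+01, -3.03301084e+01,  7.18530058e-02,
        3.04968178e-02, -8.51395498e-05]), 'tcp_pos': array([186.21774139, 516.99232511, 204.41319117]), 'orientation': array([ 1.72049540e-01,  9.85087782e-01, -9.71982033e-04, -2.70550264e-04]), 'force': array([-0.67164027, -0.24171539, -1.27558408]), 'moment': array([ 0.00461401,  0.02272535, -0.01636853]), 'finger_force': 0.0, 'finger_gap': 93.93644980498162}
```

View pics/top0.png

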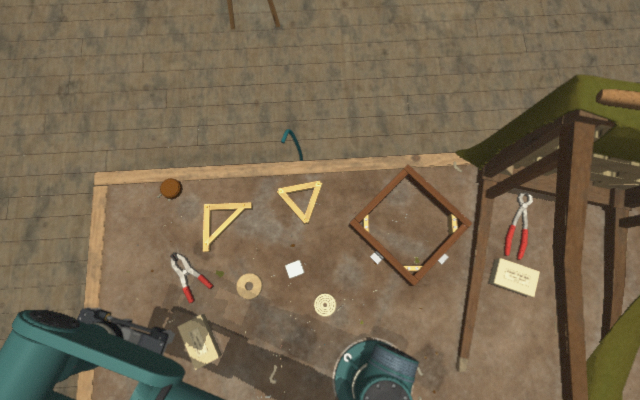

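The top view shows the square at about (225,225), with its right angle at (205,206). The template is at (303,200). The frame is at (410,225), and its bare corner is the top one at (408,172).

```bash
cat > h.py <<'E'
import numpy as np, cv2
from workcell import env, vision
def ray(s,px,z):
    px=np.asarray(px,float).reshape(-1,1,2)
    u=cv2.undistortPoints(px,s["mtx"],s["dist"]).reshape(-1,2)
    T=np.asarray(s["world_to_cam"]);R,t=T[:3,:3],T[:3,3]
    c=-R.T@t; d=np.c_[u,np.ones(len(u))]@R
    return c+d*((z-c[2])/d[:,2])[:,None]
def lines_corner(P,n):
    pass
E
python3 - <<'E'
from h import *
s=vision.snapshot("top");f=s["frame"];hsv=cv2.cvtColor(f,cv2.COLOR_RGB2HSV)
print("cam",ray(s,[[320,200]],0), -np.array(s["world_to_cam"])[:3,:3].T@np.array(s["world_to_cam"])[:3,3])
for p in [(206,225),(320,190),(385,195),(440,195),(240,240)]: print(p,f[p[1],p[0]],hsv[p[1],p[0]])
m=cv2.inRange(hsv,(15,70,150),(35,255,255))
n,l,st,c=cv2.connectedComponentsWithStats(m)
for i in range(1,n):
    if st[i,4]>40:
        cs,_=cv2.findContours((l==i).astype(np.uint8),0,2)
        r,tri=cv2.minEnclosingTriangle(cs[0])
        print(st[i],tri.reshape(-1,2).round(1).tolist(),ray(s,tri,20).round(1)[:,:2].tolist())
b=cv2.resize(f[150:300,180:480],None,fx=2.6,fy=2.6,interpolation=cv2.INTER_CUBIC)
cv2.imwrite("pics/crop.png",b[:,:,::-1])
E
```

```text
cam [[509.68229486 115.36502186   0.        ]] [ 266.42137589  122.62305334 1094.13547434]
(206, 225) [238 213 129] [ 23 117 238]
(320, 190) [137 115  82] [ 18 102 137]
(385, 195) [122  80  49] [ 13 153 122]
(440, 195) [120  80  51] [ 13 147 120]
(240, 240) [120  96  74] [ 14  98 120]
[603  90  37  12 310] [[639.0, 90.0], [579.0, 90.0], [639.0, 105.0]] [[802.8, -911.8], [814.2, -723.8], [751.9, -899.4]]
[  94  153  376   32 4407] [[-247.60000610351562, 199.0], [477.6000061035156, 168.10000610351562], [441.6000061035156, 145.0]] [[602.9, 1752.3], [576.2, -365.7], [656.3, -266.5]]
[277 180  46  43 756] [[273.3999938964844, 188.5], [306.70001220703125, 226.5], [323.79998779296875, 178.39999389648438]] [[548.3, 252.2], [428.4, 158.8], [570.8, 100.2]]
[  84  186   24  122 1679] [[71.5, 304.20001220703125], [99.30000305175781, 308.20001220703125], [114.5, 69.80000305175781]] [[249.7, 819.4], [234.3, 742.6], [968.9, 747.2]]
[201 202  50  50 848] [[254.89999389648438, 202.0], [200.6999969482422, 202.0], [202.1999969482422, 256.0]] [[510.3, 308.2], [519.6, 467.8], [360.9, 461.4]]
[364 215   6
[... 1182 characters left out ...]
 -459.5], [173.4, -392.9], [42.3, -370.4]]
[185 333  34  31 459] [[210.3000030517578, 331.6000061035156], [170.6999969482422, 347.79998779296875], [223.6999969482422, 374.3999938964844]] [[153.7, 436.3], [118.6, 542.8], [43.2, 399.5]]
[488 335  36  22 351] [[536.2000122070312, 329.79998779296875], [477.6000061035156, 342.3999938964844], [505.20001220703125, 360.79998779296875]] [[106.4, -456.5], [83.2, -291.2], [32.5, -358.4]]
[460 359   6  12  42] [[459.3999938964844, 370.0], [467.0, 370.0], [461.1000061035156, 358.20001220703125]] [[16.6, -232.0], [15.5, -252.3], [45.7, -240.7]]
[ 76 370  18  30 429] [[65.0, 399.0], [93.0, 399.0], [93.0, 347.0]] [[9.6, 813.9], [4.8, 741.2], [133.9, 751.6]]
```

View pics/side0.png

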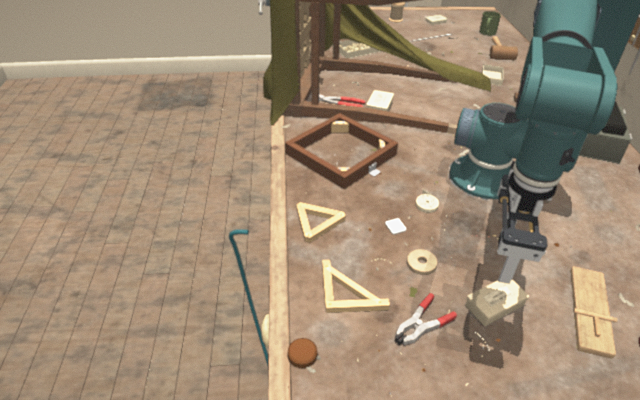

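View pics/crop.png

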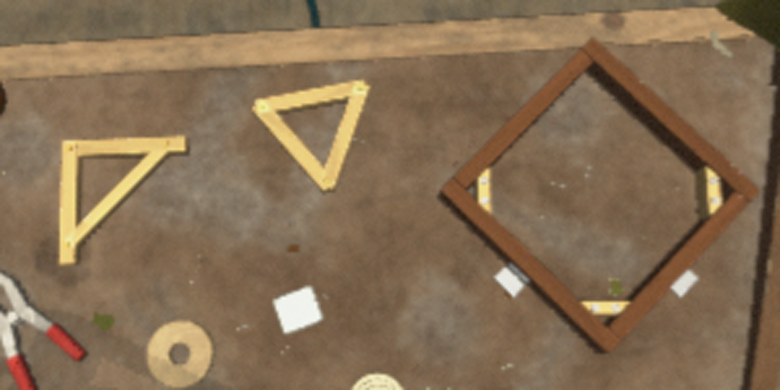

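```bash
cat >> h.py <<'E'
from scipy.spatial.transform import Rotation as Ro
def delta(target,yaw_y):
    """tool-frame shift to target TCP, and turn about tool z (deg) so that tool y points at yaw_y (deg)"""
    st=env.state();R=Ro.from_quat(st["orientation"]).as_matrix()
    y=np.degrees(np.arctan2(R[1,1],R[0,1])); dy=(yaw_y-y+90)%180-90
    print("tcp",st["tcp_pos"].round(1),"yaw_y",round(y,2),"tilt",R[:,2].round(4),"shift",(R.T@(np.array(target)-st["tcp_pos"])).round(1),"rz",round(-dy,2),"j",st["joint_positions"].round(2))
E
python3 - <<'E'
from h import *
s=vision.snapshot("top");f=s["frame"];hsv=cv2.cvtColor(f,cv2.COLOR_RGB2HSV)
m=cv2.inRange(hsv,(0,120,60),(16,255,160)); m[:,:335]=0;m[:,478:]=0;m[:160]=0;m[295:]=0
n,l,st,c=cv2.connectedComponentsWithStats(m);i=1+st[1:,4].argmax();print(st[i])
cs,_=cv2.findContours((l==i).astype(np.uint8),0,2)
h=cv2.convexHull(max(cs,key=cv2.contourArea))
q=cv2.approxPolyN(h,4).reshape(-1,2); W=ray(s,q,45)
print(q.tolist(),W.round(1).tolist(),W.mean(0),np.linalg.norm(W-np.roll(W,1,0),axis=1))
h=[[408,165.4],[350.4,222.3],[414.6,284.6],[471,223]]
W=ray(s,h,45);print(W.round(1).tolist(),W.mean(0),np.linalg.norm(W-np.roll(W,1,0),axis=1))
delta([453,404,160],44.5)
E
```

```text
[ 350  165  122  121 2318]
[[472, 223], [414, 287], [348, 223], [407, 164]] [[407.4, -314.1, 45.0], [239.9, -128.7, 45.0], [427.8, 39.6, 45.0], [593.8, -147.7, 45.0]] [ 417.2352612  -137.74446558   45.        ] [249.87774397 249.82686049 252.33451709 250.29848877]
[[589.4, -150.2, 45.0], [429.5, 32.6, 45.0], [246.2, -131.1, 45.0], [407.6, -311.2, 45.0]] [ 418.13519098 -139.99793216   45.        ] [242.85392191 242.87832434 245.76005114 241.83603688]
tcp [186.3 517.2 204.8] yaw_y 70.19 tilt [-5.0e-04 -1.2e-03 -1.0e+00] shift [-289.3  -16.    44.7] rz 25.69 j [ 1.12  0.09  1.37 -0.    1.68 -0.1 ]
```

arm_command --pt "-36 -2 5 0 0 0 100" --pt "-36 -2 5 0 0 0 100" --pt "-36 -2 5 0 0 0 100" --pt "-36 -2 6 0 0 0 100" --pt "-36 -2 6 0 0 0 100" --pt "-36 -2 6 0 0 0 100" --pt "-36 -2 6 0 0 0 100" --pt "-37 -2 6 0 0 6.5 100"

```text
t: 0.87
tcp_pos: [454.1, 403.5, 160.0]
orientation: [0.228, 0.974, -0.0, -0.0]
force: [-0.3, -0.1, 1.1]
finger_gap: 93.8
finger_force: 0.0
```

arm_command --pt "0 0 0 0 0 6.4 100" --pt "0 0 0 0 0 6.4 100" --pt "0 0 0 0 0 6.4 43" --pt "0 0 0 0 0 0 43" --pt "0 0 0 0 0 0 43"

```text
t: 1.28
tcp_pos: [452.9, 404.3, 160.2]
orientation: [0.386, 0.923, -0.0, -0.0]
force: [-0.1, -0.0, 0.2]
finger_gap: 77.5
finger_force: 0.0
```

Run:
```python
from h import *
s=vision.snapshot("wrist");f=s["frame"];cv2.imwrite("pics/w1.png",f[:,:,::-1])
delta([453,404,40],44.5); print(env.state()["t"],env.state()["finger_gap"],env.state()["force"])
hsv=cv2.cvtColor(f,cv2.COLOR_RGB2HSV)
m=cv2.inRange(hsv,(15,70,150),(35,255,255))
n,l,st,c=cv2.connectedComponentsWithStats(m);print(st[st[:,4]>300])
```

```text
tcp [452.7 404.4 160.3] yaw_y 44.65 tilt [-3.e-04 -2.e-04 -1.e+00] shift [-5.000e-01 -1.000e-01  1.203e+02] rz 0.15 j [ 0.64  0.23  1.3   0.    1.61 -0.14]
1.3333 73.59579057503466 [-0.56941699  0.07102004 -0.14637123]
[[     0      0    640    400 224513]
 [    96     58     73     92   3801]
 [   434     70    206    216   9955]
 [   290     91    122    194   5723]
 [   556    219     80     36    900]
 [   501    228     29     29    361]
 [   303    328     95     39   2017]
 [   405    329     39     37    404]]
```

View pics/w1.png

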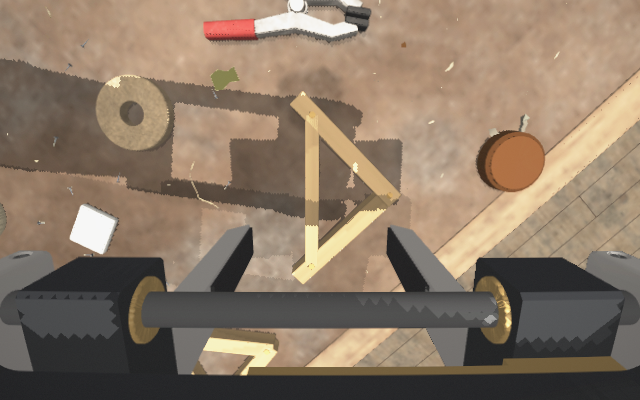

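The wrist view shows the whole square: tip near (399,198), brace at columns 305–319, and leg ends near (300,93) and (300,283).

Run:
```python
from h import *
s=vision.snapshot("wrist");f=s["frame"];hsv=cv2.cvtColor(f,cv2.COLOR_RGB2HSV)
for p in [(312,150),(335,130),(312,220),(350,220)]: print(p,hsv[p[1],p[0]])
m=cv2.inRange(hsv,(16,90,90),(35,255,255)); m[:,:280]=0;m[:,410:]=0;m[292:]=0;m[:85]=0
n,l,st,c=cv2.connectedComponentsWithStats(m);i=1+st[1:,4].argmax();print(st[i])
k=(l==i).astype(np.uint8)
cs,_=cv2.findContours(k,0,cv2.CHAIN_APPROX_NONE)
h=cv2.convexHull(max(cs,key=cv2.contourArea))
W=ray(s,h,20)[:,:2].astype(np.float32)
q=cv2.approxPolyN(W.reshape(-1,1,2),5).reshape(-1,2); print(q.round(1),np.linalg.norm(q-np.roll(q,1,0),axis=1))
# brace edges on rows mid
for r in (150,165,185,220,235): 
    x=np.where(k[r,295:330])[0]+295; x=x[x<330]; print(r,x.min(),x.max(),ray(s,[[x.min()-.5,r],[x.max()+.5,r]],20)[:,:2].round(1).tolist())
```

```text
(312, 150) [ 19  99 221]
(335, 130) [ 18 102 213]
(312, 220) [ 18  98 164]
(350, 220) [ 17 100 166]
[ 290   91  111  159 4678]
[[373.3 444.9]
 [491.  349.2]
 [512.5 423.6]
 [512.7 459.3]
 [373.9 461.5]] [ 16.659391 151.64732   77.4276    35.670147 138.80399 ]
150 305 318 [[413.4, 423.3], [423.0, 432.8]]
165 305 318 [[423.5, 412.9], [433.2, 422.4]]
185 305 318 [[437.3, 398.6], [447.1, 408.3]]
220 305 318 [[462.4, 372.7], [472.5, 382.6]]
235 327 329 [[489.6, 377.0], [491.7, 379.2]]
```

arm_command --pt "-2.2 -8.8 35 0 0 0.55 43" --pt "0 0 38 0 0 0 43" --pt "0 0 35 0 0 0 43" --pt "0 0 22 0 0 0 43" --pt "0 0 0 0 0 0 43" --pt "0 0 0 0 0 0 43"

```text
t: 1.88
tcp_pos: [447.1, 396.3, 29.4]
orientation: [0.391, 0.921, -0.001, -0.001]
force: [0.5, 1.1, 0.9]
finger_gap: 40.4
finger_force: 0.0
```

Run:
```python
from h import *
s=vision.snapshot("wrist");f=s["frame"];cv2.imwrite("pics/w2.png",f[:,:,::-1])
delta([448,396.7,3],44.1); print(env.state()["t"],env.state()["finger_gap"],env.state()["force"])
```

```text
tcp [448.6 397.3  31.6] yaw_y 44.0 tilt [ 1.1e-03  9.0e-04 -1.0e+00] shift [-0.  -0.9 28.6] rz -0.1 j [ 0.63  0.29  1.49  0.    1.36 -0.14]
1.9333 40.48524390197463 [-0.0907686   0.46437143  0.1669675 ]
```

View pics/w2.png

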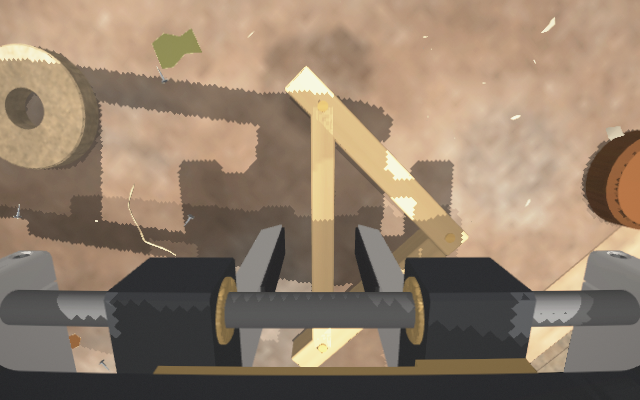

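The brace (columns 312–334) sits centred between the fingers (284 and 357). I'll go down and close.

arm_command --pt "0 -1 20 0 0 0 43" --pt "0 0 8 0 0 0 43" --pt "0 0 0 0 0 0 43" --pt "0 0 0 0 0 0 0" --pt "0 0 0 0 0 0 0" --pt "0 0 0 0 0 0 0" --pt "0 0 0 0 0 0 0" --pt "0 0 0 0 0 0 0"

```text
t: 2.6
tcp_pos: [448.1, 396.5, 3.5]
orientation: [0.391, 0.92, 0.001, 0.0]
force: [-0.0, 1.3, 0.6]
finger_gap: 14.1
finger_force: 30.0
```

Run:
```python
from h import *
delta([448,396.7,100],44.1); s=env.state();print(s["t"],s["finger_gap"],s["finger_force"],s["force"])
```

```text
tcp [448.1 396.5   3.5] yaw_y 43.94 tilt [ 0.0016  0.0013 -1.    ] shift [  0.2   0.3 -96.5] rz -0.16 j [ 0.63  0.31  1.52  0.    1.31 -0.14]
2.6 14.115038560439382 30.000168085098267 [-0.04402699  1.29475922  0.56845627]
```

arm_command --pt "0 0 -12 0 0 0 0" --pt "0 0 -26 0 0 0 0" --pt "0 0 -34 0 0 0 0" --pt "0 0 -24 0 0 0 0" --pt "-10 -10 0 0 0 0 0" --pt "-20 -19 0 0 0 0 0" --pt "-27 -26 0 0 0 0 0" --pt "-27 -26 0 0 0 0 0"

```text
t: 3.27
tcp_pos: [445.8, 277.0, 96.6]
orientation: [0.39, 0.921, -0.002, -0.001]
force: [0.3, -0.3, -2.1]
finger_gap: 13.4
finger_force: 30.0
```

arm_command --pt "-27 -26 0 0 0 0 0" --pt "-27 -26 0 0 0 0 0" --pt "-27 -26 0 0 0 0 0" --pt "-27 -26 0 0 0 0 0" --pt "-27 -26 0 0 0 0 0" --pt "-27 -26 0 0 0 0 0" --pt "-27 -26 0 0 0 0 0" --pt "-27 -26 0 0 0 0 0"

```text
t: 3.93
tcp_pos: [445.1, -22.7, 96.8]
orientation: [0.391, 0.92, -0.001, -0.001]
force: [0.6, -0.2, -1.6]
finger_gap: 13.9
finger_force: 30.0
```

arm_command --pt "-27 -26 0 0 0 3 0" --pt "0 0 0 0 0 6 0" --pt "0 0 0 0 0 6.5 0" --pt "0 0 0 0 0 6.5 0" --pt "0 0 0 0 0 6.5 0" --pt "0 0 0 0 0 6.5 0" --pt "0 0 0 0 0 6.5 0" --pt "0 0 0 0 0 5.5 0"

```text
t: 4.6
tcp_pos: [445.4, -58.4, 96.5]
orientation: [0.728, 0.686, -0.001, -0.001]
force: [-0.3, -0.2, -2.4]
finger_gap: 13.8
finger_force: 30.0
```

Run:
```python
from h import *
s=vision.snapshot("wrist");f=s["frame"];cv2.imwrite("pics/w3.png",f[:,:,::-1])
delta([445.6,-139.6,100],-3.2); s=env.state();print(s["t"],s["finger_gap"],s["finger_force"],s["force"])
```

```text
tcp [445.4 -58.3  96.5] yaw_y -3.54 tilt [-3.7e-03  4.0e-04 -1.0e+00] shift [-81.1   5.2  -3.5] rz -0.34 j [-0.26 -0.09  1.76 -0.    1.47 -0.19]
4.65 13.928022985610577 29.99870091676712 [ 0.06865947 -0.31244389 -2.454759  ]
```

View pics/w3.png

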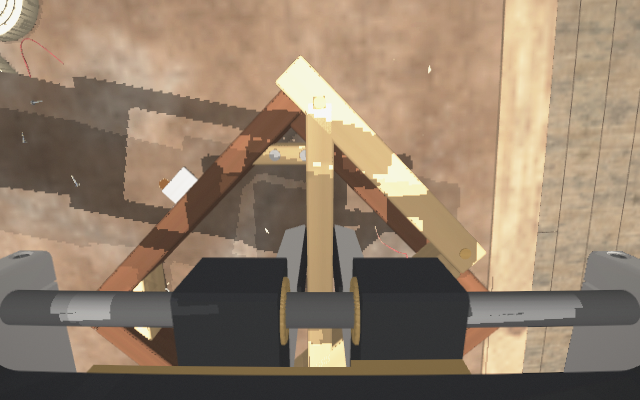

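Run:
```python
from h import *
s=vision.snapshot("wrist");st=env.state();R=Ro.from_quat(st["orientation"]).as_matrix()
W=ray(s,[[303,57],[487,251],[313,200],[320,200],[332,200]],st["tcp_pos"][2]+16.5)
print(W.round(1)); print(((W-st["tcp_pos"])@R).round(1)); d=W[1]-W[0];print(np.hypot(*d[:2]),np.degrees(np.arctan2(d[1],d[0])))
```

```text
[[442.9  38.2 113.2]
 [533.4 -63.4 113.2]
 [443.  -30.  113.2]
 [446.5 -30.2 113.2]
 [452.6 -30.6 113.2]]
[[ 96.2  -8.  -16.4]
 [ -0.5  87.9 -16.8]
 [ 28.1  -4.2 -16.5]
 [ 28.   -0.6 -16.5]
 [ 28.    5.5 -16.5]]
136.09094471765223 -48.318697138785694
```

arm_command --pt "-15 1 0 0 0 0 0" --pt "-35 2 0 0 0 0 0" --pt "-31 2 0 0 0 0 0" --pt "0 0 0 0 0 0 0" --pt "0 0 0 0 0 0 0"

```text
t: 5.12
tcp_pos: [447.0, -140.2, 97.4]
orientation: [0.726, 0.688, -0.0, -0.001]
force: [-0.3, 1.2, -1.8]
finger_gap: 14.1
finger_force: 30.0
```

Run:
```python
from h import *
s=vision.snapshot("wrist");f=s["frame"];cv2.imwrite("pics/w4.png",f[:,:,::-1])
delta([445.6,-139.6,100],-3.2); s=env.state();print(s["t"],s["finger_gap"],s["finger_force"],s["force"])
```

```text
tcp [ 447.1 -139.2   97.5] yaw_y -3.06 tilt [-0.0019  0.0015 -1.    ] shift [-0.5 -1.5 -2.5] rz 0.14 j [-0.42 -0.05  1.72  0.    1.47 -0.37]
5.1667 13.758464492607674 29.998012483119965 [-0.76190568  0.4059196  -1.55863247]
```

View pics/w4.png

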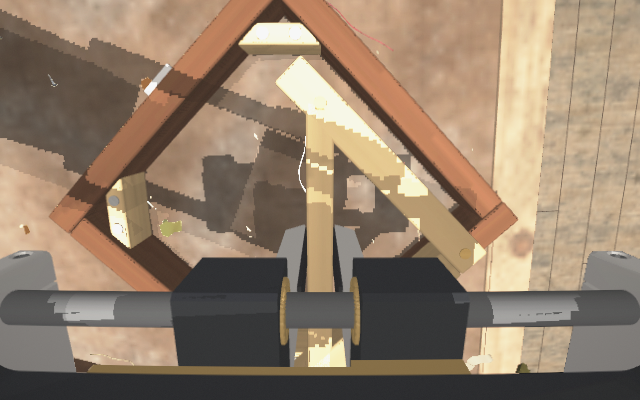

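The square is held level over the frame, tip near (487,250). The bare outer corner is at (516,218), and the left rail's inner edge runs down to about (478,237).

Run:
```python
from h import *
s=vision.snapshot("wrist");f=s["frame"]
print(ray(s,[[516,218],[50,215]],45).round(1))
hsv=cv2.cvtColor(f,cv2.COLOR_RGB2HSV)
# left rail outer edge: last brownish pixel per row
m=cv2.inRange(hsv,(3,110,90),(14,255,255))
P=[]
for r in range(20,205,8):
    x=np.where(m[r,300:540])[0]
    if len(x): P.append((x.max()+300.5,r))
P=np.array(P);W=ray(s,P,45)[:,:2].astype(np.float32)
l=cv2.fitLine(W,cv2.DIST_HUBER,0,.01,.01).ravel();n=np.array([-l[1],l[0]]);print(P[:,0].astype(int),l,np.degrees(np.arctan2(l[1],l[0])),((W-l[2:])@n).round(1))
c=np.array([417.2,-138.2]);print("centre->outer edge dist (125)",(c-l[2:])@n)
```

```text
[[ 591.3 -148.7   45. ]
 [ 244.7 -128.1   45. ]]
[345 353 355 362 369 377 384 391 398 405 412 419 426 433 440 447 454 461
 468 475 482 489 496 503] [  0.66131073  -0.75011206 521.5001     -70.102455  ] -48.600086 [ 1.9  2.3 -0.1 -0.2 -0.2  0.2  0.1  0.1  0.1  0.  -0.  -0.  -0.  -0.
 -0.1 -0.1 -0.  -0.  -0.   0.   0.   0.1  0.1  0.2]
centre->outer edge dist (125) -123.27041634773623
```

arm_command --pt "-0.8 0 20 0 0 0.4 0" --pt "0 0 32 0 0 0 0" --pt "0 0 26 0 0 0 0" --pt "0 0 11 0 0 0 0" --pt "0 0 0 0 0 0 0" --pt "0 0 0 0 0 0 0"

```text
t: 5.72
tcp_pos: [448.1, -139.2, 9.6]
orientation: [0.728, 0.686, -0.0, -0.0]
force: [0.8, -0.3, -1.5]
finger_gap: 13.6
finger_force: 30.0
```

Run:
```python
from h import *
delta([475.7,-141.7,6],-3.4); s=env.state();print(s["t"],s["finger_gap"],s["finger_force"],s["force"],s["moment"])
```

```text
tcp [ 448.1 -139.2    9.6] yaw_y -3.38 tilt [-6.e-04  5.e-04 -1.e+00] shift [-0.8 27.7  3.6] rz 0.02 j [-0.42  0.04  1.83  0.    1.28 -0.36]
5.7167 13.561339599537808 29.99808669090271 [ 0.79344722 -0.33309055 -1.47900724] [-0.0781603   0.12336873 -0.04278426]
```

Clear of everything, no contact. I'll move forward slowly until it touches.

arm_command --pt "-0.3 5 3 0 0 0 0" --pt "-0.3 7 0.5 0 0 0 0" --pt "-0.2 7 0 0 0 0 0" --pt "0 4 0 0 0 0 0" --pt "0 2 0 0 0 0 0" --pt "0 0 0 0 0 0 0"

```text
t: 6.22
tcp_pos: [474.0, -142.5, 6.4]
orientation: [0.728, 0.686, 0.0, 0.0]
force: [0.1, 0.9, -1.1]
finger_gap: 13.7
finger_force: 30.0
```

Run:
```python
from h import *
delta([475.7,-141.7,6],-3.4); s=env.state();print(s["t"],s["finger_gap"],s["finger_force"],s["force"],s["moment"])
```

```text
tcp [ 474.  -142.5    6.4] yaw_y -3.45 tilt [ 9.e-04 -2.e-04 -1.e+00] shift [0.9 1.7 0.4] rz -0.05 j [-0.41  0.1   1.77  0.    1.27 -0.35]
6.2167 13.680667168680142 29.998084902763367 [ 0.09614074  0.92309079 -1.10420417] [-0.08022926  0.13151191  0.01384129]
```

arm_command --pt "0 1 0 0 0 0 0" --pt "0 1 0 0 0 0 0" --pt "0 0 0 0 0 0 0"

```text
t: 6.47
tcp_pos: [475.0, -142.4, 5.9]
orientation: [0.728, 0.685, 0.0, -0.0]
force: [-1.6, -0.3, -1.5]
finger_gap: 13.9
finger_force: 30.0
```

arm_command --pt "0 1 0 0 0 0 0" --pt "0 1 0 0 0 0 0" --pt "0 0 0 0 0 0 0"

```text
t: 6.72
tcp_pos: [476.7, -142.7, 5.8]
orientation: [0.728, 0.685, -0.0, -0.0]
force: [-0.9, -0.8, -1.7]
finger_gap: 13.8
finger_force: 30.0
```

arm_command --pt "0 1 0 0 0 0 0" --pt "0 1 0 0 0 0 0" --pt "0 0 0 0 0 0 0"

```text
t: 6.97
tcp_pos: [477.0, -143.1, 5.5]
orientation: [0.728, 0.685, -0.002, -0.001]
force: [-5.8, -2.0, -0.6]
finger_gap: 14.1
finger_force: 30.0
```

arm_command --pt "0 1 0 0 0 0 0" --pt "0 1 0 0 0 0 0" --pt "0 0 0 0 0 0 0"

```text
t: 7.22
tcp_pos: [477.0, -143.0, 5.1]
orientation: [0.728, 0.685, -0.003, -0.003]
force: [-10.1, -2.2, 2.3]
finger_gap: 13.7
finger_force: 30.0
```

arm_command --pt "-0.4 1 0 0 0 0 0" --pt "-0.3 1 0 0 0 0 0" --pt "0 1 0 0 0 0 0" --pt "0 0 0 0 0 0 0"

```text
t: 7.55
tcp_pos: [477.0, -143.0, 4.3]
orientation: [0.728, 0.685, -0.005, -0.006]
force: [-15.6, -0.7, 4.8]
finger_gap: 13.9
finger_force: 30.1
```

Run:
```python
from h import *
delta([475.7,-141.7,6],-3.4); s=env.state();print(s["t"],s["finger_gap"],s["finger_force"],s["force"],s["moment"])
```

```text
tcp [ 477.  -143.     4.3] yaw_y -3.45 tilt [-0.0163  0.002  -0.9999] shift [ 1.3 -1.4 -1.7] rz -0.05 j [-0.4   0.12  1.75 -0.    1.29 -0.34]
7.55 13.869280794477035 30.06919026374817 [-15.64175386  -0.66354486   4.82210911] [-0.17949185  2.84607259  0.00724589]
```

arm_command --pt "0 0.5 -1 -0.4 0 0 0" --pt "0 0.5 -1 -0.5 0 0 0" --pt "0 0.5 0 0 0 0 0" --pt "0 0 0 0 0 0 0"

```text
t: 7.88
tcp_pos: [477.1, -143.0, 4.3]
orientation: [0.728, 0.686, -0.001, -0.002]
force: [-14.9, -2.4, -1.9]
finger_gap: 13.5
finger_force: 30.0
```

arm_command --pt "0 0 0 0 0 0 0" --pt "0 0 0 0 0 0 0" --pt "0 0 0 0 0 0 0" --pt "0 0 0 0 0 0 0" --pt "0 0 0 0 0 0 0" --pt "0 0 0 0 0 0 0" --pt "0 0 0 0 0 0 0"

```text
t: 8.47
tcp_pos: [477.1, -143.0, 4.3]
orientation: [0.728, 0.686, -0.001, -0.002]
force: [-14.2, -2.4, -2.1]
finger_gap: 13.9
finger_force: 30.0
```

Run:
```python
from h import *
f=vision.snapshot("wrist")["frame"];cv2.imwrite("pics/w5.png",f[:,:,::-1])
delta([475.7,-141.7,6],-3.4); s=env.state();print(s["t"],s["finger_gap"],s["finger_force"],s["force"],s["moment"])
```

```text
tcp [ 477.1 -143.     4.3] yaw_y -3.45 tilt [-0.0037  0.0014 -1.    ] shift [ 1.2 -1.4 -1.7] rz -0.05 j [-0.41  0.11  1.76 -0.    1.27 -0.34]
8.5167 13.747148709897928 29.999431371688843 [-15.45041695  -2.48358693  -1.34807851] [-0.44674154  2.90813018 -0.0252547 ]
```

View pics/w5.png

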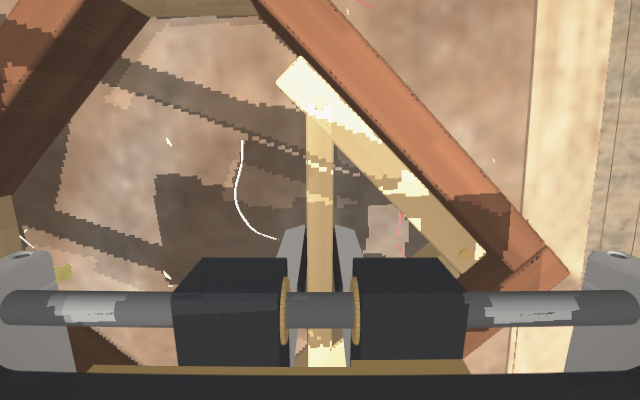

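The left leg lies flush along the left rail, tip near (483,252) by the corner. Force suggests both rails carry load. I'll balance it, press a bit harder and hold.

arm_command --pt "-0.6 1 -0.4 -0.3 0 0 0" --pt "-0.4 1 -0.4 -0.3 0 0 0" --pt "0 0 0 0 0 0 0" --pt "0 0 0 0 0 0 0" --pt "0 0 0 0 0 0 0" --pt "0 0 0 0 0 0 0" --pt "0 0 0 0 0 0 0" --pt "0 0 0 0 0 0 0"

```text
t: 9.18
tcp_pos: [477.1, -143.0, 4.2]
orientation: [0.728, 0.686, 0.002, -0.0]
force: [-16.4, -0.8, -0.9]
finger_gap: 13.4
finger_force: 30.0
```

arm_command --pt "0 0 0 0 0 0 0" --pt "0 0 0 0 0 0 0" --pt "0 0 0 0 0 0 0" --pt "0 0 0 0 0 0 0" --pt "0 0 0 0 0 0 0" --pt "0 0 0 0 0 0 0" --pt "0 0 0 0 0 0 0" --pt "0 0 0 0 0 0 0"

```text
t: 9.85
tcp_pos: [477.1, -143.0, 4.2]
orientation: [0.728, 0.686, 0.002, -0.0]
force: [-17.0, -1.2, -1.7]
finger_gap: 13.5
finger_force: 30.0
```

arm_command --pt "0.2 -2 0.8 0.4 0 0 0" --pt "0.2 -2 0.8 0.4 0 0 0" --pt "0.2 -2 0.6 0.3 0 0 0" --pt "0 0 0 0 0 0 0" --pt "0 0 0 0 0 0 0"

```text
t: 10.27
tcp_pos: [477.1, -143.0, 4.3]
orientation: [0.728, 0.685, -0.001, -0.002]
force: [-8.4, -1.5, -2.6]
finger_gap: 13.8
finger_force: 30.0
```

Run:
```python
from h import *
delta([477.1,-143,3.5],-3.4); s=env.state();print(s["t"],s["finger_gap"],s["finger_force"],s["force"],s["moment"])
```

```text
tcp [ 477.1 -143.     4.3] yaw_y -3.45 tilt [-0.0032  0.0018 -1.    ] shift [0.  0.  0.8] rz -0.05 j [-0.41  0.11  1.76  0.    1.27 -0.35]
10.2667 13.803631278180903 29.998359382152557 [-8.38065686 -1.52210487 -2.57641712] [-1.62297056e-01  1.54295871e+00  4.10823917e-04]
```

arm_command --pt "0 -1.5 0.8 0.2 0 0 0" --pt "0 -1 0.7 0 0 0 0" --pt "0 0 0 0 0 0 0" --pt "0 0 0 0 0 0 0"

```text
t: 10.6
tcp_pos: [477.1, -143.1, 4.1]
orientation: [0.728, 0.685, 0.0, -0.001]
force: [-5.7, 0.9, -3.0]
finger_gap: 14.0
finger_force: 30.0
```

Run:
```python
from h import *
delta([477.1,-143,3.5],-3.4); s=env.state();print(s["t"],s["finger_gap"],s["finger_force"],s["force"],s["moment"])
```

```text
tcp [ 477.1 -143.1    4.1] yaw_y -3.46 tilt [-8.0e-04  1.3e-03 -1.0e+00] shift [0.1 0.  0.6] rz -0.06 j [-0.41  0.11  1.77  0.    1.27 -0.35]
10.6 13.981906069951034 29.998961985111237 [-5.73009807  0.92799332 -2.97771673] [-0.02047401  1.13226021 -0.00448042]
```

arm_command --pt "0 0 0 0 0 0 20" --pt "0 0 0 0 0 0 30" --pt "0 0 0 0 0 0 40" --pt "0 0 0 0 0 0 40" --pt "0 0 0 0 0 0 40"

```text
t: 11.02
tcp_pos: [480.2, -144.0, 5.8]
orientation: [0.728, 0.685, 0.002, 0.002]
force: [-0.1, -0.7, -1.1]
finger_gap: 36.8
finger_force: 0.0
```

Run:
```python
from h import *
f=vision.snapshot("wrist")["frame"];cv2.imwrite("pics/w6.png",f[:,:,::-1])
delta([477.1,-143,3.5],-3.4); s=env.state();print(s["t"],s["finger_gap"],s["finger_force"],s["force"],s["moment"])
```

```text
tcp [ 479.9 -144.     5.7] yaw_y -3.46 tilt [ 5.6e-03 -7.0e-04 -1.0e+00] shift [ 0.8 -2.9  2.1] rz -0.06 j [-0.41  0.11  1.76  0.    1.27 -0.35]
11.0667 37.21877735612291 0.0 [ 0.09758854  0.05746612 -0.34113775] [-0.05454768  0.03489111 -0.00111491]
```

View pics/w6.png

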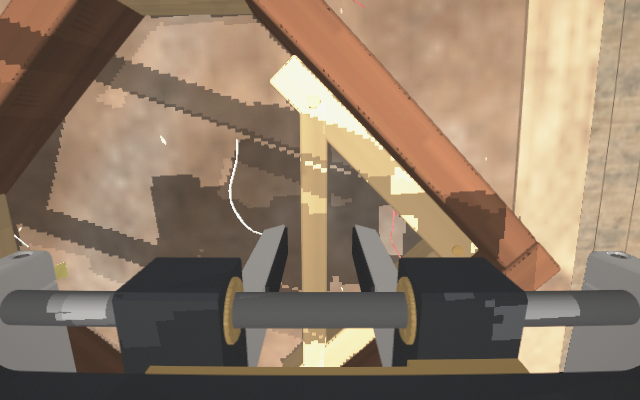

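The fingers (about 270 and 370) are clear of the brace (300–327), and the leg is still flush with the rail. I'll lift off and check from above.

arm_command --pt "0 -2 -3 0 0 0 40" --pt "0 0 -15 0 0 0 40" --pt "0 0 -30 0 0 0 40" --pt "0 0 -38 0 0 0 40" --pt "0 0 -38 0 0 0 40" --pt "0 0 -25 0 0 0 40" --pt "0 -30 0 0 0 0 40" --pt "0 -30 0 0 0 0 40"

```text
t: 11.73
tcp_pos: [417.9, -140.6, 156.7]
orientation: [0.728, 0.686, 0.002, 0.004]
force: [0.1, -0.0, 0.3]
finger_gap: 37.7
finger_force: 0.0
```

Run:
```python
from h import *
s=vision.snapshot("wrist");cv2.imwrite("pics/w7.png",s["frame"][:,:,::-1])
delta([477.1,-143,3.5],-3.4); s=env.state();print(s["t"],s["force"])
```

```text
tcp [ 411.5 -139.2  154.6] yaw_y -3.46 tilt [ 4.e-04 -6.e-04 -1.e+00] shift [  0.3  65.6 151.1] rz -0.06 j [-0.46 -0.16  1.71 -0.    1.59 -0.4 ]
11.7833 [-3.59311554  1.45448522 -0.25023889]
```

View pics/w7.png

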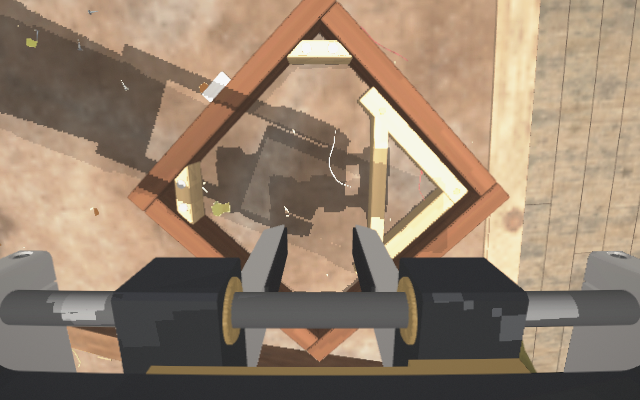

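The square lies in the corner, tip at about (467,191), with both legs along the rails. One numeric check:

Run:
```python
from h import *
s=vision.snapshot("wrist");f=s["frame"];hsv=cv2.cvtColor(f,cv2.COLOR_RGB2HSV)
m=cv2.inRange(hsv,(16,60,130),(35,255,255));m[:,:355]=0;m[:,472:]=0;m[:82]=0;m[255:]=0
U=np.array([(np.where(m[:,x])[0].min()-.5,x) for x in range(380,462,4)])[:,::-1]
L=np.array([(np.where(m[:,x])[0].max()+.5,x) for x in range(418,460,3)])[:,::-1]
ln=[]
for n,P in(("left leg",U),("right leg",L)):
    W=ray(s,P,20)[:,:2].astype(np.float32);l=cv2.fitLine(W,cv2.DIST_HUBER,0,.01,.01).ravel();ln.append(l)
    print(n,np.degrees(np.arctan2(l[1],l[0])).round(2),P[[0,-1]].tolist(),np.abs((W-l[2:])@[-l[1],l[0]]).max())
a,b=ln;t=np.linalg.solve(np.c_[a[:2],-b[:2]],b[2:]-a[2:]);print("tip",a[2:]+t[0]*a[:2])
print("outer corner z45",ray(s,[[509,196]],45).round(1),"bottom rail corner",ray(s,[[129,197]],45).round(1),env.state()["force"])
```

```text
left leg -48.31 [[380.0, 87.5], [460.0, 125.5]] 28.648945
right leg 40.91 [[418.0, 245.5], [457.0, 211.5]] 0.6463771
tip [ 566.2511  -149.05466]
outer corner z45 [[ 582.8 -147.7   45. ]] bottom rail corner [[ 237.9 -127.7   45. ]] [ 0.312825    0.08360666 -0.10729111]
```

```bash
python3 -c "
from workcell import env
print(env.job_done())"
```

```text
the job is handed in; nothing more can be done
None
```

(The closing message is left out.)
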